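# Look into the rod-stub can by its pedal

## Robot

A 6-joint arm with a two-finger parallel gripper is mounted at the origin on the work surface. World frame = base frame: x ahead of the robot, y to its left, z up, the work surface at z = 0. Lengths are in m, angles in rad, forces in N, time in s.
With the tool pointing down it reaches from about 0.425 to 0.95 m from the base axis. Payload 3.5 kg.
Tool frame: the origin (TCP) lies midway between the tips of the shut fingers; the grasp point (between the pads) lies 19 mm behind it; z points along the fingers, y is the line along which they close (so a half turn about z gives the same grasp; the last joint's range is limited). The gripper opens to 85 mm and grips with 20 to 120 N. Pads are 22 mm wide; open, the fingers measure 114 mm over their backs; the gripper's body (76 mm by 85 mm) begins 54 mm behind the grasp point. The pads swing forward as they close: fully open they stand 13 mm farther back than shut.
Start: joints at [-0.15, 0.286, 1.577, -0, 1.279, -0.15], TCP at [0.675, 0, 0.231] pointing down, gripper open.
Joint ranges: [-2.77, 2.77], [-0.9, 2.22], [0.21, 2.48], [-1.53, 4.67], [0.24, 2.81], [-2.84, 2.84]. Speed limits (rad/s): [2.79, 2.79, 3.14, 3.14, 3.14, 3.14].

## Interface

Orientations are given as a unit quaternion [x, y, z, w].
In Python, from plant import get_state, read_camera, ctrl gives the robot as it stands.
- The arm moves only by the shell command python3 -m crank 'ROWS' [FORCE]. ROWS is JSON, a list of rows, each a list of 3 entries, a list of its own where there are three numbers: the shift along the tool's x, y, z in mm, then the turn about the tool's z in degrees, then the closure in counts, from 0 (fully open) to 255 (shut). In form: [[[tx, ty, tz], yaw, claw], ...]. A call has 1 to 10 rows; each row is the pose to reach, as a shift and turn from the pose commanded when the call began, along the tool's axes at that moment; what a row does not reach only later rows make up. A row lasts 1/10 s, in which the tool goes at most 50 mm and 8.59 degrees, less where a joint would pass 70% of its speed; a pose out of reach is approached as far as the arm can. A call with a gripper value outside its range is refused whole. The fingers move at their own pace and stop on an object; FORCE is the grip in N (left out, the last holds). Time passes only in rows, so rows that repeat a pose let the fingers close. It gives the time, the measured TCP pose, the force, the opening and the grip force at its end, in the units of the state.
- get_state(): the state, without advancing time (a new reading comes with each control period).
- read_camera(name): name is "scene" or "side" or "wrist"; returns a dict with "frame" (400x640x3 uint8, blue, green, red), "range_z" (400x640 float32, m along the optical axis (not along the pixel's ray), 0 where there is no reading), "vfov" (degrees; the focal length in pixels is half the picture's height over the tangent of half this angle, whatever the lens; pixels are square), "cx", "cy" (the principal point, pixels), "origin" and "orientation" of the camera in the world. Camera axes: x right, y down, z forward; pixel columns grow to the right and rows downward; lengths in m; the calibration is good to about 2 mm. A picture is of the moment at which its call begins.
- ctrl.sign_off(): hands the job in; it is judged then, once.
The state is a dict: "time": time; "qpos": joint angles; "dq": joint speeds; "joint_efforts": joint torques, N m; "eef_pos": TCP position; "tcp_rot": TCP orientation; "contact_force": force on the tool from outside, world axes, zero at the start; "wrist_torque": the same for the moment, N m; "opening": opening from 0.0 (shut) to 1.0 (fully open); "finger_force": force on a finger pad.
Only numpy, scipy, OpenCV 4.12 (cv2) and the standard library are available. Lean on these libraries where they do the work, as an engineer would, in place of code of your own. Each camera call takes 0.05 s, during which the arm holds its last target. There are 200 camera calls.

## Task

Using its pedal, open the round stub can wide so that the overhead camera can see how full it is, keep it open for about two seconds, then ease the pedal back up slowly, taking about two seconds, so that the lid comes down shut without slamming. Work the can by its pedal only, without touching its lid, keep the lid of the rectangular bin shut, and leave the standing spray can where it is.

Things in the scene. Friction and masses are not known exactly. Their poses are not given: they have to be found in the camera images.
- can_pad (a point): Top centre of the round can's steel pedal pad: 40 mm long x 50 wide x 6 thick, 175 mm from the can's axis towards the robot, open above. At rest 72 mm above the table, its free end tilted 10 degrees up; pressed straight down it sinks 43 mm to a firm stop. It pushes up with 4 to 8 N throughout and follows a rising finger; let go, it flies up and the lid slams. x axis: level at rest, pad to can; z up.
- can_lid (a joint): Lid angle of the ROUND can, rad: 0 shut, 1.22 at the pedal's stop; about 0.0285 per mm of pad travel. Aluminium can on a black foot, fixed to the table, 170 mm across, 247 mm tall with its domed lid. Pedal on the side nearer the robot, lid hinge on the far side: the lid's near edge swings up and away from the pedal.
- box_lid (a joint): Lid angle of the RECTANGULAR bin, rad: 0 shut, to stay so. Same metal, 150 x 200 mm, 244 mm tall, flat lid, fixed, with an equal pedal of its own on the side nearer the robot. One bin stands left and one right, either way round.
- spray: Loose standing spray can, 60 mm across, 190 mm tall, between the two bins; origin at the centre of its underside, z up.

How it is judged:
By the outcome, as a careful person would: the job done as asked, in the order asked, and still so for the second after the job is handed in, with the robot touching nothing.
It also fails if it takes over 38 s, if anything falls off the work surface, if the arm or the gripper's body presses on something with over 40 N, if the wrist force passes 120 N, or if a joint passes its speed limit or range.

## Working session

There is one attempt and no reset: what is moved stays moved. The work goes in short steps, Python scripts to look and compute and a shell command to move; the robot and the scene stay as the last step left them, time stands still between calls to the robot, and variables do not carry over. Pictures are saved under pics/ and viewed, at most 10 in all, crops included, and the job is handed in when it is done.

```bash
mkdir -p pics
cat > h.py <<'E'
import numpy as np, cv2
from scipy.spatial.transform import Rotation as R
from plant import get_state, read_camera, ctrl
def cloud(c):
    d=c["range_z"]; h,w=d.shape; f=h/2/np.tan(np.radians(c["vfov"])/2)
    u,v=np.meshgrid(np.arange(w),np.arange(h))
    P=np.stack([(u-c["cx"])*d/f,(v-c["cy"])*d/f,d],-1)
    W=P@R.from_quat(c["orientation"]).as_matrix().T+np.array(c["origin"])
    W[d<=0]=np.nan
    return W
E
python3 - <<'E'
from h import *
s=get_state(); print(s)
for n in ["scene","side"]:
    c=read_camera(n); cv2.imwrite(f"pics/{n}0.png",c["frame"]); np.save(f"{n}0.npy",cloud(c)); print(n,c["origin"],c["orientation"],c["vfov"])
E
```

```text
{'time': 0.0, 'qpos': array([-1.49984424e-01,  2.87203883e-01,  1.57817973e+00, -1.51307494e-05,
        1.27856605e+00, -1.50014990e-01]), 'dq': array([ 0.00040642,  0.00051773, -0.0021954 , -0.00049275,  0.00038504,
        0.00023005]), 'joint_efforts': array([-1.79628755e-04, -4.05981302e+01, -2.92628127e+01, -1.54224781e-04,
        5.81841552e-03,  3.74769741e-06]), 'eef_pos': array([6.74349340e-01, 1.34781029e-04, 2.29920201e-01]), 'tcp_rot': array([ 7.07093936e-01,  7.07118644e-01, -7.05267561e-04, -9.44201861e-04]), 'contact_force': array([-0.5181029 ,  0.64395547, -0.05750745]), 'wrist_torque': array([ 0.00330251, -0.07023752, -0.04412828]), 'finger_force': 0.0, 'opening': 0.9975822493529516}
scene [1.41034465 0.71744685 1.10233336] [ 0.3593898   0.83390528 -0.38394973 -0.1674024 ] 42.28760323118989
side [ 0.34718759 -0.71850097  0.86654415] [ 0.90535252 -0.16592787  0.07829798 -0.38298065] 54.32813539252295
```

View pics/scene0.png

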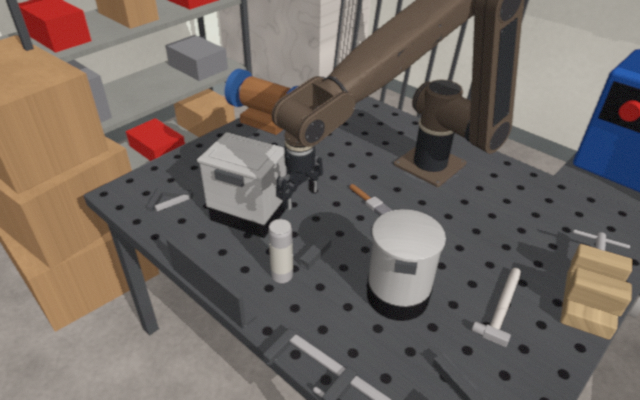

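View pics/side0.png

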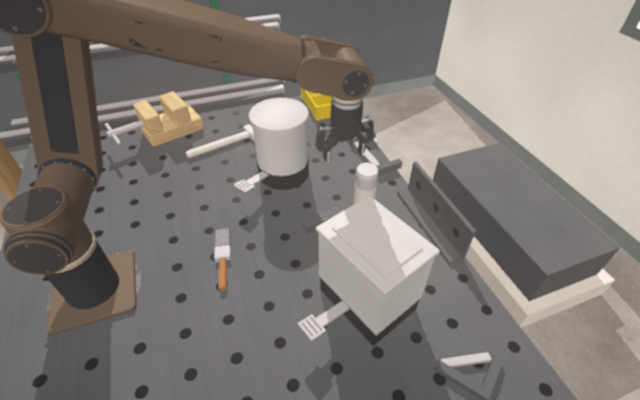

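The scene view shows the round can at about (407,260) and the rectangular bin at (243,180). The spray can is between them at (281,250). In the side view the round can's pedal pad is at about (245,184), and the rectangular bin's pad is at (313,326).

```bash
python3 - <<'E'
from h import *
np.set_printoptions(precision=4,suppress=True)
S=np.load("side0.npy"); C=np.load("scene0.npy")
for n,W in(("side",S),("scene",C)):
    m=(W[...,2]>.19)&(W[...,2]<.26)&(W[...,1]>.08)&(W[...,0]>.4)&(W[...,0]<1)&(W[...,1]<.5)
    p=W[m]; print(n,len(p),np.nanmin(p,0),np.nanmax(p,0),p.mean(0))
    q=p[:,:2]; A=np.c_[2*q,np.ones(len(q))]
    (c),r=cv2.minEnclosingCircle(q.astype(np.float32)); print(c,r)
# pad
sub=S[172:198,228:275]
m=(sub[...,2]>.045)&(sub[...,2]<.11)
v,u=np.nonzero(m)
for a,b in zip(v[::6],u[::6]): print(b+228,a+172,sub[a,b])
# spray
m=(C[...,2]>.15)&(C[...,2]<.2)&(abs(C[...,1])<.12)
p=C[205:285,262:300]; k=(p[...,2]>.1)&(p[...,2]<.2); print("spray",np.median(p[k],0),p[k].min(0),p[k].max(0))
E
python3 - <<'E'
import cv2
a=cv2.imread("pics/side0.png")[130:240,170:330]; cv2.imwrite("pics/crop.png",cv2.resize(a,None,fx=5,fy=5,interpolation=cv2.INTER_CUBIC))
E
```

```text
side 2099 [0.4895 0.1839 0.1901] [0.6639 0.3605 0.2479] [0.5697 0.2443 0.2322]
(0.5779675841331482, 0.27184590697288513) 0.08963105082511902
scene 3657 [0.4894 0.1878 0.1902] [0.6705 0.3622 0.2515] [0.5979 0.2872 0.236 ]
(0.5799821615219116, 0.27869564294815063) 0.0951254591345787
261 172 [0.4947 0.2322 0.0597]
267 172 [0.5127 0.2266 0.0589]
273 172 [0.528  0.2075 0.0697]
263 173 [0.5004 0.2313 0.0545]
269 173 [0.5175 0.2203 0.0584]
257 174 [0.4804 0.2259 0.0607]
263 174 [0.4987 0.2229 0.0577]
269 174 [0.516  0.2144 0.0594]
256 175 [0.4763 0.2214 0.0614]
262 175 [0.4942 0.2176 0.0592]
268 175 [0.5135 0.22   0.0514]
274 175 [0.5299 0.2062 0.0578]
259 176 [0.4841 0.2147 0.0604]
265 176 [0.5026 0.2142 0.0553]
271 176 [0.521  0.2113 0.0521]
254 177 [0.4679 0.2118 0.0636]
260 177 [0.4852 0.2045 0.0644]
269 177 [0.5145 0.2126 0.0488]
251 178 [0.4583 0.2117 0.0624]
257 178 [0.4756 0.2049 0.0628]
263 178 [0.494  0.2047 0.0574]
250 179 [0.454  0.2055 0.0648]
256 179 [0.4718 0.2022 0.0621]
241 180 [0.4268 0.2062 0.0685]
249 180 [0.4503 0.2032 0.0637]
255 180 [0.4675 0.197  0.0636]
240 181 [0.4
[... 295 characters left out ...]
5]
237 184 [0.4113 0.1875 0.0727]
243 184 [0.4284 0.1837 0.0706]
249 184 [0.4454 0.1778 0.0703]
235 185 [0.4046 0.181  0.0763]
241 185 [0.4218 0.1806 0.0713]
247 185 [0.4391 0.1785 0.0676]
253 185 [0.456  0.1724 0.0675]
240 186 [0.4179 0.1749 0.0733]
246 186 [0.4347 0.1696 0.0725]
252 186 [0.4523 0.17   0.0666]
239 187 [0.4142 0.1718 0.0731]
245 187 [0.4312 0.1684 0.0706]
251 187 [0.4481 0.1634 0.0695]
240 188 [0.4162 0.1681 0.0716]
246 188 [0.4324 0.1567 0.0763]
252 188 [0.4505 0.163  0.065 ]
245 189 [0.4288 0.1543 0.0756]
242 190 [0.42   0.1573 0.0717]
248 190 [0.437  0.1551 0.0682]
247 191 [0.4336 0.1557 0.0646]
spray [0.7532 0.0081 0.1627] [ 0.6345 -0.1603  0.1003] [0.7733 0.0273 0.1967]
```

View pics/crop.png

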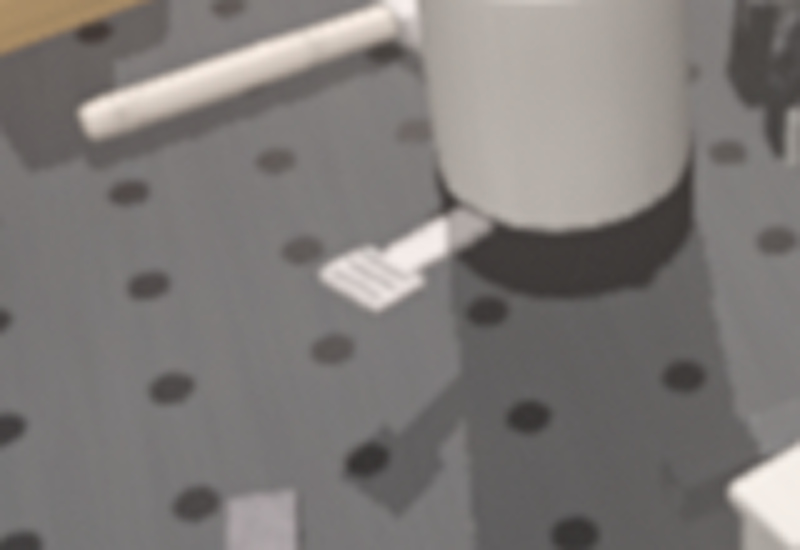

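Pad centre is about (0.432, 0.178, 0.070) and the can axis about (0.580, 0.274). That gives 176 mm between them against the specified 175, with height 70 against 72. I'll lift, pull back and go above the pad with the fingers shut.

```bash
python3 -m crank '[[[0,0,-40],0,255],[[0,-20,-70],0,255],[[0,-70,-70],0,255],[[10,-115,-70],0,255],[[30,-155,-70],0,255],[[60,-190,-70],0,255],[[100,-215,-70],0,255],[[140,-235,-70],0,255],[[176,-245,-70],0,255],[[176,-245,-70],0,255]]' && python3 -m crank '[[[0,0,50],0,255],[[0,0,90],0,255],[[0,0,120],0,255],[[0,0,140],0,255],[[0,0,140],0,255],[[0,0,140],0,255]]'
python3 - <<'E'
from h import *
np.set_printoptions(precision=4,suppress=True)
s=get_state(); print(s["eef_pos"],s["opening"],s["contact_force"])
c=read_camera("side"); np.save("side1.npy",cloud(c)); a=c["frame"][80:240,150:350]; cv2.imwrite("pics/side1.png",cv2.resize(a,None,fx=3.5,fy=3.5))
c=read_camera("wrist"); np.save("wrist1.npy",cloud(c)); cv2.imwrite("pics/wrist1.png",c["frame"])
E
```

```text
time: 1.1
eef_pos: [0.4281, 0.1791, 0.3011]
tcp_rot: [0.705, 0.709, 0.0, -0.001]
contact_force: [0.8, -0.1, -0.7]
opening: 0.002
finger_force: 0.0
time: 1.7
eef_pos: [0.4302, 0.1756, 0.1615]
tcp_rot: [0.707, 0.707, -0.0, -0.0]
contact_force: [0.5, 0.0, 0.4]
opening: 0.002
finger_force: 0.0
[0.4302 0.1756 0.1615] 0.002429735555563056 [0.4956 0.0358 0.3688]
```

View pics/side1.png

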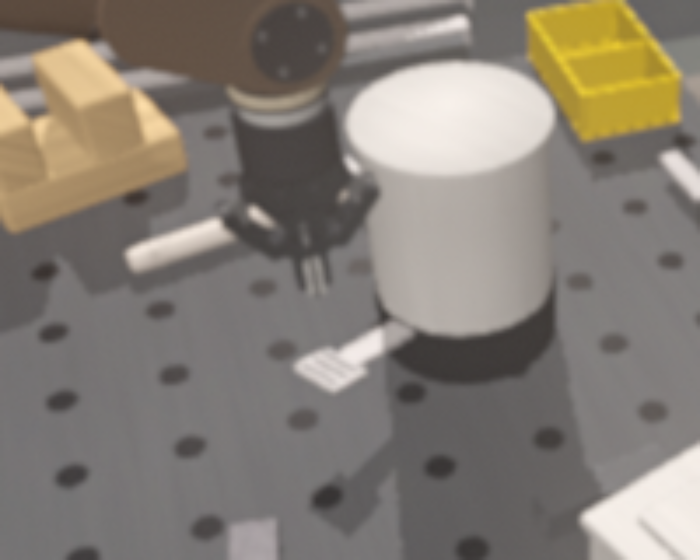

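View pics/wrist1.png

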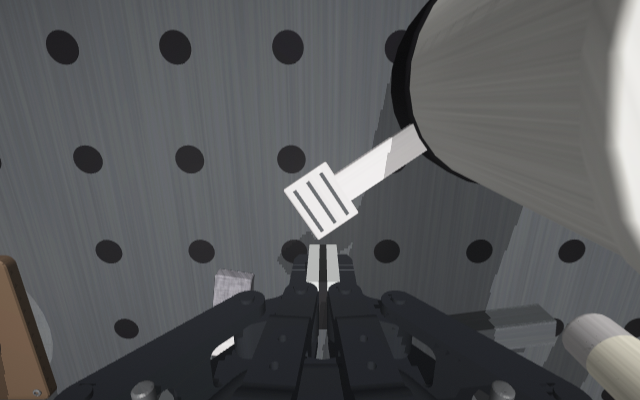

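The side view shows the closed tips above the pad at about (315,290) in the crop. The right knuckle reaches close to the can wall at (370,190). The wrist view shows the pad centred at (320,201) and nothing near it. I'll measure the pad and work out a turn that takes the knuckles away from the can.

Run:
```python
from h import *
np.set_printoptions(precision=4,suppress=True)
c=read_camera("wrist"); W=cloud(c); s=get_state(); print("cam",c["origin"],"q",s["qpos"])
print("pad corners", [W[y,x] for x,y in((289,191),(324,168),(352,212),(320,234))])
p=W[160:240,283:358]; k=(p[...,2]>.05)&(p[...,2]<.1); print("pad c",W[201,320],p[k].mean(0),k.sum())
m=(W[...,2]>.05)&(W[...,2]<.1); m[:, :280]=0; m[240:]=0; m[:,430:]=0
r=cv2.minAreaRect(W[160:240,283:335][(p[:,:52,2]>.05)&(p[:,:52,2]<.1)][:,:2].astype(np.float32)); print(r)
S=np.load("side1.npy")
q=S.reshape(-1,3); q=q[np.isfinite(q).all(1)]
near=q[(np.hypot(q[:,0]-.43,q[:,1]-.176)<.2)&(q[:,2]>.17)&(q[:,2]<.32)&(np.hypot(q[:,0]-.58,q[:,1]-.275)>.1)]
for z in np.arange(.17,.32,.02):
    b=near[abs(near[:,2]-z)<.01]
    if len(b): print(round(z,2),b.min(0)[:2],b.max(0)[:2])
```

```text
cam [0.4302 0.2517 0.3057] q [ 0.1693 -0.1189  2.1399 -0.0001  1.1172  0.1695]
pad corners [array([0.405 , 0.187 , 0.0738]), array([0.4321, 0.2041, 0.0695]), array([0.4548, 0.1679, 0.0686]), array([0.4289, 0.1507, 0.0734])]
pad c [0.429  0.1787 0.0733] [0.4326 0.1817 0.0713] 3700
((0.42954695224761963, 0.17809759080410004), (0.040029074996709824, 0.04993850737810135), 32.455772399902344)
0.17 [0.4172 0.1635] [0.4434 0.1718]
0.19 [0.4165 0.1607] [0.4433 0.1831]
0.21 [0.3909 0.1608] [0.4675 0.1901]
0.23 [0.3779 0.1563] [0.4843 0.1888]
0.25 [0.3693 0.1546] [0.4914 0.1882]
0.27 [0.3822 0.1523] [0.4784 0.1829]
0.29 [0.3927 0.1351] [0.4674 0.173 ]
0.31 [0.3928 0.1361] [0.4673 0.1758]
```

Pad centre is (0.4295, 0.178), size 40 × 50 mm, height about 0.072, with the axis at 32°. Everything matches the description. At the present yaw the knuckle clears the can wall by about 46 mm and the camera by about 65 mm, so no turn is needed. I'll go down to just above the pad.

```bash
python3 -m crank '[[[2,0,30],0,255],[[2,0,55],0,255],[[2,0,70],0,255],[[2,0,80],0,255],[[2,0,83],0,255],[[2,0,83],0,255]]' && python3 -m crank '[[[0,0,2],0,255],[[0,0,4],0,255],[[0,0,6],0,255],[[0,0,8],0,255],[[0,0,10],0,255],[[0,0,10],0,255]]'
```

```text
time: 2.45
eef_pos: [0.4306, 0.1781, 0.079]
tcp_rot: [0.707, 0.707, 0.0, 0.0]
contact_force: [0.4, 0.2, 0.5]
opening: -0.0
finger_force: 0.0
time: 3.05
eef_pos: [0.4301, 0.1778, 0.0687]
tcp_rot: [0.707, 0.707, -0.0, 0.0]
contact_force: [-0.8, -2.2, 6.2]
opening: -0.002
finger_force: 2.4
```

Contact is made with 6 N upward. I'll press on smoothly.

```bash
python3 -m crank '[[[0,0,3],0,255],[[0,0,7],0,255],[[0,0,11],0,255],[[0,0,15],0,255],[[0,0,19],0,255],[[0,0,23],0,255],[[0,0,27],0,255],[[0,0,31],0,255],[[0,0,34],0,255],[[0,0,36],0,255]]' && python3 -m crank '[[[0,0,1],0,255],[[0,0,2],0,255],[[0,0,3],0,255],[[0,0,3],0,255]]'
python3 - <<'E'
from h import *
print(get_state()["eef_pos"],get_state()["contact_force"])
c=read_camera("scene"); cv2.imwrite("pics/scene2.png",c["frame"])
E
```

```text
time: 4.05
eef_pos: [0.4307, 0.1783, 0.0329]
tcp_rot: [0.707, 0.707, 0.001, 0.0]
contact_force: [-0.8, -0.3, 5.6]
opening: -0.0
finger_force: 2.9
time: 4.45
eef_pos: [0.4311, 0.1785, 0.0303]
tcp_rot: [0.707, 0.707, 0.001, 0.0]
contact_force: [-1.0, 0.6, 5.6]
opening: -0.003
finger_force: 3.0
[0.43109477 0.17847383 0.03032575] [-0.95358384  0.5789773   5.56981262]
```

View pics/scene2.png

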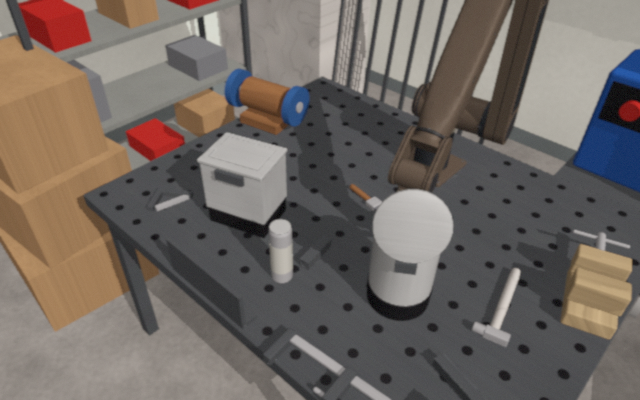

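The scene view shows the round can's lid swung wide open at about (412,228). The rectangular bin's lid is shut, and the spray can still stands at (281,250). I'll hold here, then rise at about 2 mm per row.

```bash
python3 -m crank '[[[0,0,0.5],0,255],[[0,0,1],0,255],[[0,0,1],0,255],[[0,0,1],0,255],[[0,0,1],0,255],[[0,0,1],0,255],[[0,0,1],0,255],[[0,0,1],0,255],[[0,0,1],0,255],[[0,0,1],0,255]]' && python3 -m crank '[[[0,0,0],0,255],[[0,0,0],0,255],[[0,0,0],0,255],[[0,0,0],0,255],[[0,0,0],0,255],[[0,0,0],0,255],[[0,0,0],0,255]]' && python3 -m crank '[[[0,0,-1],0,255],[[0,0,-3],0,255],[[0,0,-5],0,255],[[0,0,-7],0,255],[[0,0,-9],0,255],[[0,0,-11],0,255],[[0,0,-13],0,255],[[0,0,-15],0,255],[[0,0,-17],0,255],[[0,0,-19],0,255]]'
```

```text
time: 5.5
eef_pos: [0.4312, 0.1785, 0.03]
tcp_rot: [0.707, 0.707, 0.001, 0.0]
contact_force: [-2.4, 0.1, 9.7]
opening: -0.001
finger_force: 5.2
time: 6.2
eef_pos: [0.4312, 0.1785, 0.03]
tcp_rot: [0.707, 0.707, 0.001, 0.0]
contact_force: [-3.3, -0.3, 10.7]
opening: 0.002
finger_force: 5.2
time: 7.2
eef_pos: [0.4298, 0.1777, 0.0478]
tcp_rot: [0.707, 0.707, -0.001, 0.0]
contact_force: [-2.6, -1.6, 5.9]
opening: -0.001
finger_force: 2.8
```

```bash
python3 -m crank '[[[0,0,-2.4],0,255],[[0,0,-4.8],0,255],[[0,0,-7.2],0,255],[[0,0,-9.6],0,255],[[0,0,-12],0,255],[[0,0,-14.4],0,255],[[0,0,-16.8],0,255],[[0,0,-19],0,255],[[0,0,-21],0,255],[[0,0,-22.5],0,255]]' && python3 -m crank '[[[0,0,-1],0,255],[[0,0,-2],0,255],[[0,0,-3],0,255],[[0,0,-4],0,255],[[0,0,-6],0,255],[[0,0,-8],0,255],[[0,0,-10],0,255]]' && python3 -m crank '[[[0,0,-10],0,255],[[0,0,-30],0,255],[[0,0,-60],0,255],[[0,0,-90],0,255],[[0,0,-110],0,255],[[0,0,-115],0,255],[[0,0,-115],0,255],[[0,0,-115],0,255]]'
python3 - <<'E'
from h import *
c=read_camera("scene"); cv2.imwrite("pics/scene3.png",c["frame"])
W=cloud(c); d=W-np.load("scene0.npy"); print("lid dz",np.nanmedian(d[225:255,380:435],(0,1)),"box",np.nanmedian(d[150:165,215:270],(0,1)),"spray",np.nanmedian(d[225:275,274:288],(0,1)))
W=cloud(read_camera("wrist")); p=W[(W[...,2]>.05)&(W[...,2]<.1)&(abs(W[...,0]-.43)<.03)&(abs(W[...,1]-.178)<.03)]; print("pad",p.mean(0))
E
```

```text
time: 8.2
eef_pos: [0.4311, 0.1785, 0.0707]
tcp_rot: [0.707, 0.707, 0.001, 0.001]
contact_force: [2.0, 1.9, 4.3]
opening: -0.002
finger_force: 2.3
time: 8.9
eef_pos: [0.4287, 0.1777, 0.0789]
tcp_rot: [0.707, 0.707, -0.001, -0.001]
contact_force: [-0.2, 0.2, 0.2]
opening: 0.001
finger_force: 0.0
time: 9.7
eef_pos: [0.4291, 0.1779, 0.1936]
tcp_rot: [0.707, 0.707, -0.001, -0.001]
contact_force: [0.3, -0.2, -1.0]
opening: -0.002
finger_force: 0.0
lid dz [-1.35503888e-04 -7.34033719e-05 -1.39562111e-04] box [-0.00020403 -0.00024604 -0.00022083] spray [-7.48676468e-05 -8.08271267e-05 -1.11199766e-04]
pad [0.43306368 0.18171128 0.07119434]
```

View pics/scene3.png

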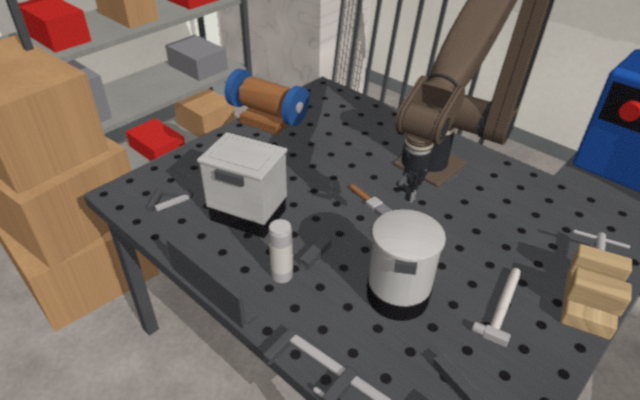

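The scene view shows the round lid shut at about (407,235), with the rectangular lid and the spray can at (281,250) unmoved. The gripper is clear of the pedal, which is back at rest height.

```bash
python3 -c "from plant import ctrl; print(ctrl.sign_off())"
```

```text
the job is handed in; nothing more can be done
None
```

I opened the round can wide with its pedal, held it open for about 2 s and eased it shut over about 2.3 s; the rectangular bin's lid and the spray can did not move, and the job is handed in.

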